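# Seat the shaker platform on its drive pins and fit the retaining collar

## Robot

A 6-joint arm with a two-finger parallel gripper is mounted at the origin on a cart in front of the work surface, level with it; the furniture and walls round the work are solid. World frame = base frame: x ahead of the robot, y to its left, z up, the work surface at z = 0. Lengths are in m, angles in rad, forces in N, time in s.
With the tool pointing down it reaches from about 0.275 to 0.85 m from the base axis. Payload 19 kg.
Tool frame: the origin (TCP) lies at the very end of the fingers, on their centre line; the grasp point (between the pads) lies 19 mm behind it (env.grip_point_offset is the distance from the TCP to the grasp point, in m); z points along the fingers, y is the line along which they close (so a half turn about z gives the same grasp; the last joint's range is limited). The gripper opens to 85 mm and grips with 20 to 120 N. Pads are 22 mm wide; open, the fingers measure 114 mm over their backs; the gripper's body (76 mm by 85 mm) begins 54 mm behind the grasp point. The pads swing forward as they close: fully open they stand 13 mm farther back than shut.
Start: joints at [1.065, 0.15, 1.437, -0, 1.554, -0.134], TCP at [0.209, 0.536, 0.231] pointing down, gripper open.
Joint ranges: [-2.8, 2.8], [-0.68, 2.1], [0.12, 2.68], [-1.39, 4.53], [0.16, 2.79], [-2.81, 2.81]. Speed limits (rad/s): [1.89, 1.89, 2.22, 3.01, 3.01, 3.01].

## Interface

Orientations are given as a rotation vector (axis times angle).
In Python, from workcell import env, kin, eyes, telemetry gives the robot as it stands. Calls block until the motion is done:
- env.move_pose(position, orientation): joint-space move of the TCP to a pose.
- env.servo_line(position, max_speed=0.15, attitude=None, guard=None): straight line of the TCP; attitude=None keeps the orientation; max_speed is the mean speed in m/s. With guard (N) it stops when the force on the tool has changed by that much, and returns True; else False.
- env.goto_joints(angles): joint-space move.
- env.gripper_to(opening, effort=None): opening from 0.0 (shut) to 1.0 (fully open); effort is the grip in N (None keeps the last); returns when the fingers have stopped.
- env.hold(seconds).
- kin.ik(position, orientation): joint angles nearest the present ones, or None.
- eyes.read_camera(name): name is "side" or "top" or "wrist"; returns the picture (420x560x3 uint8, red, green, blue); there is no depth.
- eyes.camera_info(name): a dict with "fx", "fy", "cx", "cy" (pixels), "extrinsics" (4x4, takes a point from world to camera coordinates). Camera axes: x right, y down, z forward; pixel columns grow to the right and rows downward; lengths in m; the calibration is good to about 2 mm. A picture is of the moment at which its call begins: read the wrist's pose just before it. camera_info takes no time and is no camera call; for the wrist camera it gives the pose at the moment of the call.
A pose or a line that the arm cannot do raises env.Unreachable and nothing moves.
- env.job_done(): hands the job in; it is judged then, once.
Readings, each from a call of its own:
- telemetry.current_time_s(): time.
- telemetry.current_joints(): joint angles.
- telemetry.current_qd(): joint speeds.
- telemetry.current_tau(): joint torques, N m.
- telemetry.current_tool_pos(): TCP position.
- telemetry.current_orientation(): TCP orientation.
- telemetry.current_ft_force(): force on the tool from outside, world axes, zero at the start.
- telemetry.current_torque(): the same for the moment, N m.
- telemetry.current_width(): opening from 0.0 (shut) to 1.0 (fully open).
- telemetry.current_grip_force(): force on a finger pad.
Only numpy, scipy, OpenCV 4.12 (cv2) and the standard library are available. Lean on these libraries where they do the work, as an engineer would, in place of code of your own. Each camera call takes 0.05 s, during which the arm holds its last target. There are 200 camera calls.

## Task

The square platform of the laboratory shaker was put back askew: the spindle is through it, but it rides on top of the four locating pins. Turn it until it drops over the pins and lies flush on the drive plate, then slide the black retaining collar down over the spindle until it sits on the platform. Leave the vial, timer, stain bottles and label roll where they stand.

Things in the scene. Friction and masses are not known exactly. Their poses are not given: they have to be found in the camera images.
- shaker: White orbital shaker, fixed. Origin on the bench straight below the spindle, z up; its console (display, knob) is at its -x. Housing 236 x 236 mm, top at 62 mm; console 42 mm high to x = -180 mm, its knob 57 mm high. On top: a round dark drive plate, 170 mm across, with four brass locating pins and an upright steel spindle in the middle. Its yaw varies by up to 17 degrees
- drive_plate (a point): Centre of the drive plate's upper face, 84 mm above the bench, on the spindle's axis; axes as the shaker's. The pins stand on this face at x = +-45, y = +-45 mm: 8 mm thick, 10 mm tall, with domed tips
- spindle_top (a point): Top centre of the spindle, 137 mm above the bench. The spindle is 12 mm thick, with a domed end
- platform: Loose square aluminium plate, 200 x 200 x 8 mm, about 0.6 kg; origin at the centre of its underside, x and y along its edges. Middle hole 14 mm, four pin holes of 11 mm at x = +-45, y = +-45 mm: it fits all four ways round, edges parallel to the housing's. It starts level on the pin tips, 20 to 45 degrees from the nearest fit, either sense; at the fit it drops 10 mm by its weight
- collar: Black knurled retaining collar with a brass ring on its upper face; a sleeve standing upright on the bench, 36 mm across the knurls, 34 mm across the gripped body, 32 mm high, 15 mm bore right through, 80 g. Origin at the centre of its underside. Home, its underside is 92 mm above the bench and the spindle stands 13 mm out of it
- vial: Bystander: small glass vial with a yellow cap, 22 mm thick, 44 mm tall, origin under its centre; it and the collar stand on opposite sides of the shaker, either way round
- timer: Bystander: round white timer with a red knob, 62 mm wide, 34 mm tall, origin under its centre
- stain_bottle: Bystander: amber dropper bottle with a black pipette cap, 33 mm thick, 90 mm tall, origin under its centre; it stands apart, in front of two like it
- label_roll: Bystander: roll of white labels, 62 mm across, 25 mm tall, origin under its centre
- platform_top (a point): Centre of the platform's upper face, 8 mm above its origin. Two black padded bars stand on this face along the edges at y = +-90 mm of the platform: 12 mm wide, 16 mm high, 190 mm long in x. The edges overhang the drive plate with only the housing (22 to 32 mm lower) below, so they can be pushed sideways; once home the pins show 2 mm above this face

How it is judged:
By the outcome, as a careful person would: the job done as asked, in the order asked, and still so for the second after the job is handed in, with the robot touching nothing.
It also fails if it takes over 64 s, if anything falls off the work surface, if the arm or the gripper's body presses on something with over 40 N, if the wrist force passes 120 N, or if a joint passes its speed limit or range.

## Working session

There is one attempt and no reset: what is moved stays moved. The work goes in short steps, each a Python script; the robot and the scene stay as the last script left them, time stands still between calls to the robot, and variables do not carry over. Pictures are saved under pics/ and viewed, at most 10 in all, crops included, and the job is handed in when it is done.

```bash
ls; mkdir -p pics; python3 - <<'E'
from workcell import env,kin,eyes,telemetry
import cv2,numpy as np
for n in("top","side"):
    im=eyes.read_camera(n); cv2.imwrite(f"pics/{n}0.png",im[:,:,::-1])
    i=eyes.camera_info(n); print(n,i["fx"],i["fy"],i["cx"],i["cy"]); print(np.round(i["extrinsics"],3))
print(telemetry.current_time_s(),telemetry.current_orientation(),env.grip_point_offset)
E
```

```text
pics
top 482.2956553114839 482.2956553114839 283.9839616867389 201.67001246921095
[[-0.014 -1.     0.011 -0.013]
 [-0.994  0.013 -0.111  0.627]
 [ 0.11  -0.012 -0.994  1.414]
 [ 0.     0.     0.     1.   ]]
side 461.5726452779417 461.5726452779417 276.69131105634256 210.57189017701563
[[-0.997 -0.07  -0.016  0.605]
 [-0.031  0.62  -0.784  0.1  ]
 [ 0.065 -0.782 -0.62   1.239]
 [ 0.     0.     0.     1.   ]]
0.1 [-5.80473890e-01 -3.08717046e+00  1.69649109e-03] 0.0187
```

View pics/top0.png

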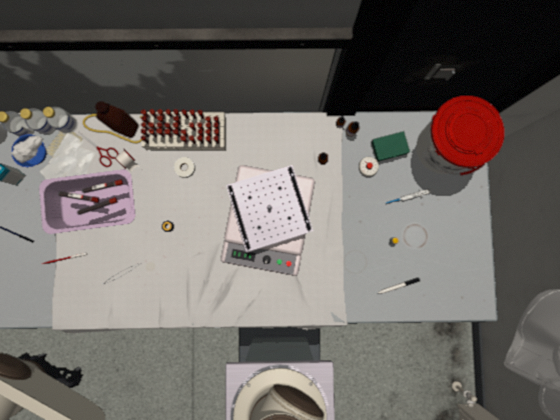

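View pics/side0.png

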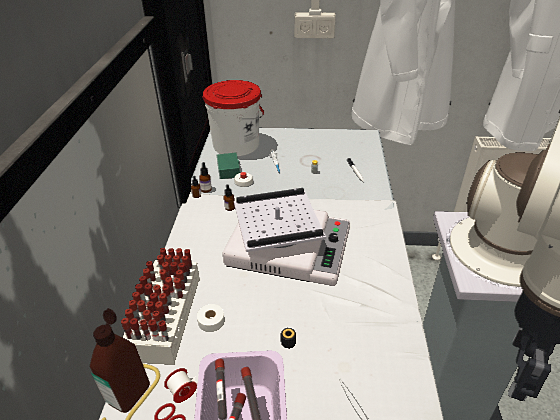

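The top view shows the platform centred near (269,208), with its bars running at a slant. The collar is at (168,226), the vial at (394,240), and the console is on the robot's side. The side view agrees, with the collar at (288,337). Next I'll locate everything roughly and look from close above with the wrist camera.

```bash
cat > h.py <<'E'
from workcell import env,kin,eyes,telemetry
import cv2,numpy as np
from scipy.spatial.transform import Rotation as R
def ray(info,uv,z):
    E=np.array(info["extrinsics"]);Rm,t=E[:3,:3],E[:3,3];c=-Rm.T@t
    d=Rm.T@np.array([(uv[0]-info["cx"])/info["fx"],(uv[1]-info["cy"])/info["fy"],1])
    return c+d*(z-c[2])/d[2]
def proj(info,p):
    E=np.array(info["extrinsics"]);q=E[:3,:3]@np.array(p)+E[:3,3]
    return np.array([info["fx"]*q[0]/q[2]+info["cx"],info["fy"]*q[1]/q[2]+info["cy"]])
def down(yaw):  # tool z down, tool y (closing line) at world angle yaw (rad)
    y=np.array([np.cos(yaw),np.sin(yaw),0]);z=np.array([0,0,-1.]);x=np.cross(y,z)
    return R.from_matrix(np.c_[x,y,z]).as_rotvec()
def snap(n,name=None):
    i=eyes.camera_info(n);im=eyes.read_camera(n)[:,:,::-1].copy()
    if name: cv2.imwrite("pics/"+name,im)
    return i,im
E
python3 - <<'E'
from h import *
i=eyes.camera_info("top")
s=ray(i,(269,208),.137);print("spindle",s,"collar",ray(i,(168,226),.032),"vial",ray(i,(394,240),.04))
im=cv2.imread("pics/top0.png")
m=(im.max(2)<50).astype(np.uint8);m[:160]=0;m[255:]=0;m[:,:220]=0;m[:,318:]=0
n,l,st,c=cv2.connectedComponentsWithStats(m)
for k in range(1,n):
    if st[k,4]>60:
        p=cv2.boxPoints(cv2.minAreaRect(np.argwhere(l==k)[:,::-1].astype(np.float32)))
        w=np.array([ray(i,q,.118)[:2] for q in p]);e=[w[1]-w[0],w[2]-w[1]];e=max(e,key=np.linalg.norm)
        print(st[k,4],w.mean(0),np.linalg.norm(e),np.degrees(np.arctan2(e[1],e[0]))%180)
w=np.array(eyes.camera_info("wrist")["extrinsics"]);cc=-w[:3,:3].T@w[:3,3]
T=R.from_rotvec(telemetry.current_orientation()).as_matrix()
print("cam in tool",T.T@(cc-telemetry.current_tool_pos()),"\n",np.round(T.T@w[:3,:3].T,3))
y0=np.degrees(np.arctan2(T[1,1],T[0,1]));print("yaw now",y0)
for yaw in(0,90,180,-90,-45,45): print(yaw,kin.ik([s[0],s[1],.42],down(np.radians(yaw))))
E
```

```text
spindle [0.59811654 0.02178401 0.137     ] collar [0.55837674 0.32575145 0.032     ] vial [ 0.50719101 -0.34694604  0.04      ]
95 [ 0.6276127  -0.06300299] 0.12608446082953037 16.77554565051966
83 [0.57740834 0.10813801] 0.1272338783012183 16.372431038806297
cam in tool [ 0.08062232 -0.00015717 -0.14288   ] 
 [[-0.    -0.949 -0.316]
 [ 1.    -0.     0.   ]
 [-0.    -0.316  0.949]]
yaw now 68.702270729097
0 [-9.22678485e-02  2.15857027e-01  9.83996229e-01 -4.44089210e-16
  1.94173940e+00 -9.22678485e-02]
90 [-9.22678485e-02  2.15857027e-01  9.83996229e-01 -4.44089210e-16
  1.94173940e+00 -1.66306418e+00]
180 None
-90 [-9.22678485e-02  2.15857027e-01  9.83996229e-01 -4.44089210e-16
  1.94173940e+00  1.47852848e+00]
-45 [-9.22678485e-02  2.15857027e-01  9.83996229e-01 -4.44089210e-16
  1.94173940e+00  6.93130315e-01]
45 [-9.22678485e-02  2.15857027e-01  9.83996229e-01 -4.44089210e-16
  1.94173940e+00 -8.77666012e-01]
```

```bash
python3 - <<'E'
from h import *
env.move_pose([.558,.326,.20],down(np.radians(90)))
i,im=snap("wrist","w_collar.png");np.save("wc.npy",i,allow_pickle=True);print(i["fx"],proj(i,[.558,.326,.032]))
env.move_pose([.58,.023,.33],down(np.radians(90)))
i,im=snap("wrist","w_shaker.png");np.save("ws.npy",i,allow_pickle=True);print(proj(i,[.6,.022,.137]))
print(telemetry.current_time_s())
cv2.imwrite("pics/both.png",cv2.resize(np.hstack([cv2.imread("pics/w_collar.png")[60:360,130:430],im]),None,fx=.93,fy=.93) if 0 else im)
E
```

```text
322.32389239517266 [280.50072531 188.48823781]
[279.38614338 200.3422469 ]
2.9583
```

View pics/w_shaker.png

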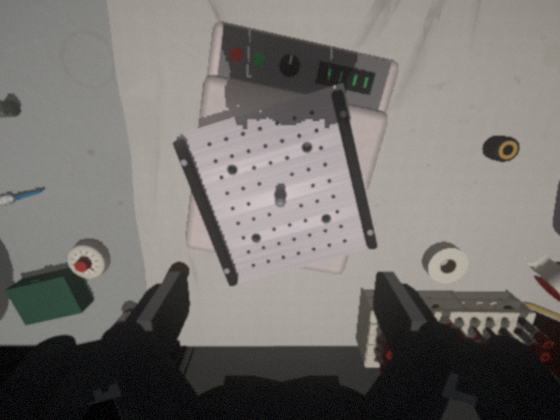

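View pics/w_collar.png

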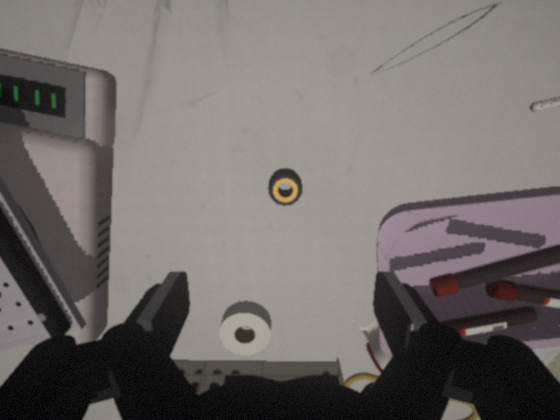

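The wrist view shows pin holes at (232,169), (307,147), (326,218) and (256,238), the spindle at about (281,190), and the console edge running (222,24)–(394,62). In the other view the collar's brass ring is at (285,190). The platform and the housing are turned in opposite senses.

```bash
python3 - <<'E'
from h import *
ws=np.load("ws.npy",allow_pickle=True).item();wc=np.load("wc.npy",allow_pickle=True).item()
im=cv2.imread("pics/w_shaker.png");g=cv2.cvtColor(im,cv2.COLOR_BGR2GRAY)
L=cv2.createLineSegmentDetector().detect(g)[0][:,0]
for s in L:
    if np.hypot(s[2]-s[0],s[3]-s[1])>45 and 170<s[0]<410 and 10<s[1]<285 and s[2]>170:
        a,b=ray(ws,s[:2],.062),ray(ws,s[2:],.062);d=b-a
        print(s.round(1),np.round(np.degrees(np.arctan2(d[1],d[0]))%90,1),np.linalg.norm(d).round(3))
H=[]
for u,v in[(232,169),(307,147),(326,218),(256,238)]:
    w=g[v-8:v+9,u-8:u+9].astype(float);k=np.clip(110-w,0,None);yy,xx=np.mgrid[v-8:v+9,u-8:u+9]
    H.append(ray(ws,((k*xx).sum()/k.sum(),(k*yy).sum()/k.sum()),.102)[:2])
H=np.array(H);print("holes",H.round(4),"ctr",H.mean(0))
for a,b in((0,1),(1,2),(2,3),(3,0)):
    d=H[b]-H[a];print(np.degrees(np.arctan2(d[1],d[0]))%90,np.linalg.norm(d))
im=cv2.imread("pics/w_collar.png");hsv=cv2.cvtColor(im,cv2.COLOR_BGR2HSV)
m=cv2.inRange(hsv,(10,90,100),(35,255,255));m[:160]=0;m[220:]=0;m[:,:250]=0;m[:,320:]=0
c=max(cv2.findContours(m,0,2)[0],key=cv2.contourArea);(e,ax,_)=cv2.fitEllipse(c);print(e,ax,"collar",ray(wc,e,.032))
t=eyes.camera_info("top");im=cv2.imread("pics/top0.png");hsv=cv2.cvtColor(im,cv2.COLOR_BGR2HSV)
m=cv2.inRange(hsv,(10,90,80),(35,255,255))[215:238,155:180];q=np.argwhere(m);print(len(q),ray(t,q.mean(0)[::-1]+[155,215],.032))
cv2.imwrite("pics/sp.png",cv2.resize(cv2.imread("pics/w_shaker.png")[150:250,220:340],None,fx=6,fy=6,interpolation=2))
E
```

```text
[342.9  90.7 376.9 245.9] 16.4 0.212
[366.5 247.9 330.6  94.1] 16.6 0.211
[227.8 283.3 172.2 143.7] 16.6 0.208
[184.2 136.2 238.5 277.5] 16.6 0.208
[219.   20.9 395.4  60.2] 78.8 0.207
[390.9  61.9 378.2 107.2] 78.8 0.051
[320.4  60.2 374.1  72. ] 78.8 0.065
[383.3 273.5 410.5 319.4] 32.0 0.092
[385.9 127.8 367.8 189.6] 78.8 0.08
[216.1  25.7 210.4  72. ] 78.6 0.049
[298.3  92.4 230.9  78. ] 78.7 0.081
[365.2 183.9 383.3 120.3] 79.0 0.082
holes [[ 0.5727 -0.0333]
 [ 0.5476  0.0527]
 [ 0.6329  0.0783]
 [ 0.6586 -0.0077]] ctr [0.60296371 0.02249524]
16.25895555947845 0.08963236585724567
16.70325571594378 0.08903491534744344
16.614885776252507 0.0897290069898037
16.63979642605048 0.08959162441136344
(284.9205017089844, 189.8656463623047) (24.52903938293457, 25.41096305847168) collar [0.55941376 0.330405   0.032     ]
60 [0.55908606 0.33037441 0.032     ]
```

View pics/sp.png

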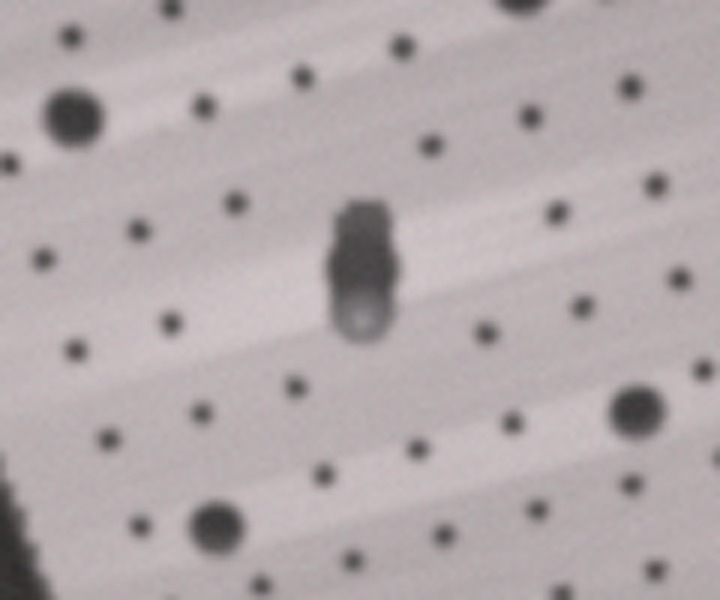

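The housing yaw is -11.2° and the platform sits at 16.6°, so it needs 27.8° clockwise. The spindle is at about (0.603, 0.0225). I'll straddle the +y bar loosely near its robot-side end and sweep it round the spindle, so the plate can still drop freely.

```bash
python3 - <<'E'
from h import *
C=np.array([.603,.0225])
def at(deg,z):
    a=np.radians(deg);r=np.array([[np.cos(a),-np.sin(a)],[np.sin(a),np.cos(a)]])
    return [*(C+r@[-.075,.090]),z],down(a+np.pi/2)
env.gripper_to(.25)
env.move_pose(*at(16.6,.18))
p,o=at(16.6,.104);print("guard down",env.servo_line(p,.08,guard=8),telemetry.current_tool_pos())
f0=np.array(telemetry.current_ft_force())
hit=False
for d in list(np.arange(12,-10,-4))+list(np.arange(-10,-18,-1.)):
    p,o=at(d,.104);hit=env.servo_line(p,.05 if d>-9 else .02,attitude=o,guard=12)
    print(d,hit,np.round(np.array(telemetry.current_ft_force())-f0,1))
    if hit:break
print(telemetry.current_time_s())
snap("side","s1.png");snap("wrist","w1.png")
a=cv2.imread("pics/s1.png")[150:310,200:380];cv2.imwrite("pics/v1.png",np.hstack([cv2.resize(a,(450,400)),cv2.resize(cv2.imread("pics/w1.png"),(350,262))[:,:].copy() if 0 else cv2.resize(cv2.imread("pics/w1.png"),(350,400))]))
E
```

```text
guard down False [0.50568716 0.08734319 0.10450216]
12 False [-0.1 -0.3  0.6]
8 False [ 0.5 -0.3 -0.6]
4 False [ 0.8 -1.   0.2]
0 False [ 0.9  0.5 -1.1]
-4 False [ 0.8 -0.7 -0.5]
-8 False [ 0.2 -0.4  0.1]
-10.0 False [ 1.5 -0.7  0.2]
-11.0 False [ 0.3  1.4 -0. ]
-12.0 False [ 0.1 -0.9  0.1]
-13.0 False [-0.1  0.1 -0.1]
-14.0 False [-0.5 -0.5 -0.1]
-15.0 False [ 1.3 -1.3 -1.2]
-16.0 False [-0.1 -0.4  0.3]
-17.0 False [-3.4 -4.3  1.1]
9.4667
```

View pics/v1.png

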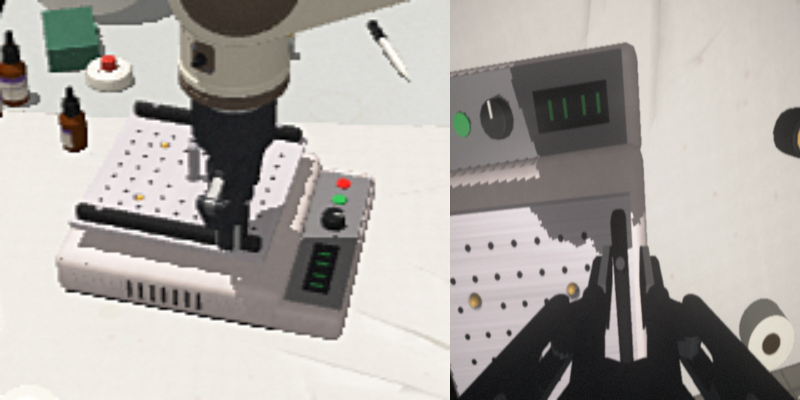

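The platform has dropped: brass pins show through the holes, and the force rose once the pins held it. I'll back off, check all four pins and measure the spindle tip.

```bash
python3 - <<'E'
from h import *
C=np.array([.603,.0225])
a=np.radians(-13.5);r=np.array([[np.cos(a),-np.sin(a)],[np.sin(a),np.cos(a)]])
p=[*(C+r@[-.075,.090]),.104];env.servo_line(p,.05,attitude=down(a+np.pi/2))
env.servo_line([p[0],p[1],.2],.15)
env.move_pose([.603,.0225,.27],down(np.radians(90)))
i,im=snap("wrist","w2.png");np.save("w2.npy",i,allow_pickle=True)
print(telemetry.current_time_s())
hsv=cv2.cvtColor(im,cv2.COLOR_BGR2HSV);m=cv2.inRange(hsv,(10,80,70),(35,255,255))
n,l,st,c=cv2.connectedComponentsWithStats(m)
P=[]
for k in range(1,n):
    if st[k,4]>8:
        w=ray(i,c[k],.094);print(c[k].round(1),st[k,4],w.round(4))
        if abs(np.linalg.norm(w[:2]-C)-.0636)<.01:P.append(w[:2])
P=np.array(P);print(len(P),P.mean(0))
L=cv2.createLineSegmentDetector().detect(cv2.cvtColor(im,cv2.COLOR_BGR2GRAY))[0][:,0]
for s in L:
    if np.hypot(s[2]-s[0],s[3]-s[1])>80:
        d=ray(i,s[2:],.108)-ray(i,s[:2],.108);print(s.round(),np.degrees(np.arctan2(d[1],d[0]))%90)
u,v=proj(i,[*C,.137]).round().astype(int);print(u,v)
cv2.imwrite("pics/v2.png",np.hstack([cv2.resize(im,(440,330)),cv2.resize(im[v-40:v+26,u-36:u+36],(360,330),interpolation=2)]))
E
```

```text
11.3083
[548.5 136. ] 332 [0.553  0.2804 0.094 ]
[245.6 132.7] 35 [ 0.5495 -0.012   0.094 ]
[335.3 151.8] 39 [0.5679 0.0752 0.094 ]
[231.7 218.7] 36 [ 0.6374 -0.0298  0.094 ]
[314.3 234.4] 32 [0.6554 0.0574 0.094 ]
4 [0.6025363  0.02271997]
[261. 259. 255. 344.] 85.30997091471359
[210.  97. 187. 253.] 77.40354713287891
[307. 346. 301. 263.] 4.920585384221795
[337. 283. 390. 111.] 77.47469516352805
[180. 208. 199.  60.] 77.40553651872716
[406. 115. 350. 288.] 77.65741985004216
[287.  -1. 417.  28.] 78.96831070263732
[374. 298. 536. 300.] 89.07536372502385
[172. 218. 187.  63.] 78.62592299652695
[333.  74. 246.  55.] 78.80226454923537
282 199
```

View pics/v2.png

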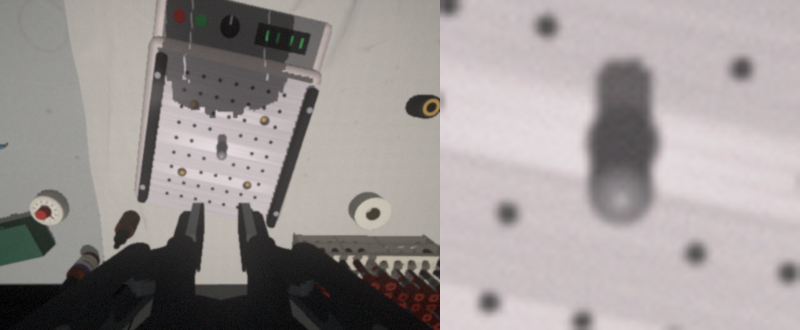

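The platform is flush, with all four pins showing around a centre of (0.6025, 0.0227), and the spindle tip where predicted. Next is the collar: grasp it, lift it, and measure it in the hand.

```bash
python3 - <<'E'
from h import *
o=down(np.radians(90))
env.gripper_to(.65)
env.move_pose([.5593,.3304,.12],o)
print(env.servo_line([.5593,.3304,.006],.1,guard=10))
env.gripper_to(0,40);print(telemetry.current_width(),telemetry.current_grip_force())
env.servo_line([.5593,.3304,.20],.15)
env.hold(.3);i,im=snap("wrist","w3.png")
hsv=cv2.cvtColor(im,cv2.COLOR_BGR2HSV);m=cv2.inRange(hsv,(10,90,70),(35,255,255))
zt=telemetry.current_tool_pos();print(zt,telemetry.current_time_s())
c=max(cv2.findContours(m,0,2)[0],key=cv2.contourArea);e,ax,_=cv2.fitEllipse(c)
print(e,ax,ray(i,e,zt[2]+.026),"expect",proj(i,[zt[0],zt[1],zt[2]+.026]))
cv2.imwrite("pics/v3.png",im)
E
```

```text
False
0.3920999855823708 39.63906414806843
[0.55924453 0.33039361 0.19979017] 16.4417
(280.96728515625, 302.5610656738281) (50.48576354980469, 56.35008239746094) [0.55873836 0.32999757 0.22579017] expect [281.9037179  303.58775151]
```

View pics/v3.png

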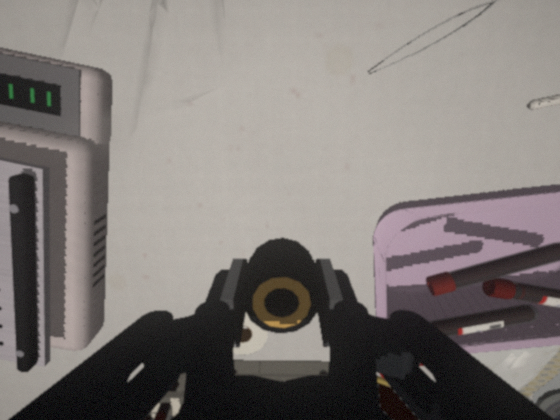

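The collar is held straight and centred within about 0.5 mm, with its ring at (281,303). Now I'll carry it over the spindle and lower it under guard.

```bash
python3 - <<'E'
from h import *
o=down(np.radians(90));S=np.array([.6028,.0226])
env.move_pose([*S,.20],o);env.servo_line([*S,.155],.1);env.hold(.2)
f0=np.array(telemetry.current_ft_force())
for dx,dy in[(0,0),(.001,0),(-.001,0),(0,.001),(0,-.001),(.0015,.0015),(-.0015,-.0015),(.0015,-.0015),(-.0015,.0015)]:
    env.servo_line([S[0]+dx,S[1]+dy,.150],.05)
    h=env.servo_line([S[0]+dx,S[1]+dy,.0985],.04,guard=6)
    z=telemetry.current_tool_pos();print(dx,dy,h,z,np.round(np.array(telemetry.current_ft_force())-f0,1))
    if z[2]<.125:break
print(telemetry.current_time_s())
E
```

```text
0 0 True [0.60270135 0.02257543 0.09883006] [-0.6 -0.4  8.3]
19.9083
```

The collar went straight on and touched down at seat height. Release, retract and check.

```bash
python3 - <<'E'
from h import *
o=down(np.radians(90))
p=telemetry.current_tool_pos();env.gripper_to(.7)
env.servo_line([p[0],p[1],.27],.12);env.hold(.3)
i,im=snap("wrist","w4.png")
hsv=cv2.cvtColor(im,cv2.COLOR_BGR2HSV);m=cv2.inRange(hsv,(10,80,70),(35,255,255))
n,l,st,c=cv2.connectedComponentsWithStats(m)
for k in range(1,n):
    if st[k,4]>8:print(c[k].round(1),st[k,4],ray(i,c[k],.124 if st[k,4]>100 else .094).round(4))
env.goto_joints([.9,.15,1.437,0,1.554,-.134])
_,s=snap("side","s4.png");print(telemetry.current_time_s())
cv2.imwrite("pics/v4.png",np.hstack([cv2.resize(im,(400,300)),cv2.resize(s[160:300,200:380],(386,300))]))
E
```

```text
[245.4 133.1] 33 [ 0.5497 -0.0121  0.094 ]
[334.8 152. ] 39 [0.5679 0.0753 0.094 ]
[281.1 193.6] 434 [0.602  0.0223 0.124 ]
[231.2 218.5] 38 [ 0.6374 -0.0301  0.094 ]
[313.8 234.4] 33 [0.6555 0.0573 0.094 ]
24.3
```

View pics/v4.png

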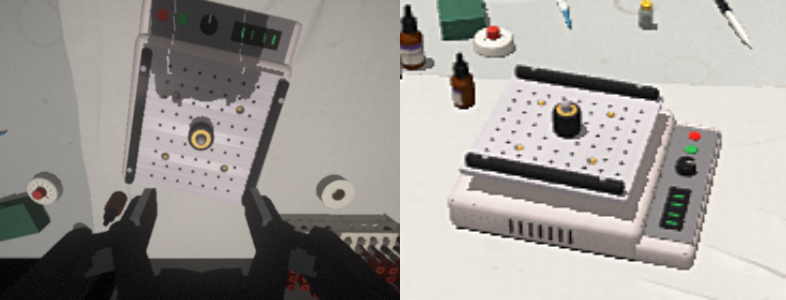

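The platform is flush with all four pins showing. The collar sits upright on it with the spindle standing out of the top, and the bystanders are where they were. Handing in.

```bash
python3 -c "
from workcell import env
print(env.job_done())"
```

```text
the job is handed in; nothing more can be done
None
```

The job is handed in, at about 24 s on the robot's clock: the platform is flush over all four pins, the collar is seated on it over the spindle, and the bystanders look untouched in the final pictures.

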